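# Ready the swab test: swab into its tube, tile wedged flush and held

## Task

Get the surface-swab test ready: first take the capped swab from its stand and push it all the way down into the one open tube in the rack, and leave it there. Then take the wedge out of its block and slide it, thin edge down, well into the gap between the white tile and its two stops, at the stop where the gap is wide enough for it, until the tile is pressed flush against the fence on its other side. Finish holding: the program ends with the wedge still in the gripper and still pressing the tile firmly against the fence; leave everything else on the table where it is.

Things in the scene. Friction and masses are not known exactly. Their poses are not given: they have to be found in the camera images.
- swab_cap (a point): centre of the upright swab's white cap, 18 mm across, 36 mm tall (grasp it here). One rigid piece, 16 g: under the cap a 5 mm shaft ends in a bud 6.5 mm across; the bud's end is 80 mm below this point, the cap's underside 18 mm. z up. It starts in a white block 50 x 50 x 75 mm tall with a hole, the cap resting on the block's top
- tube_mouth (a point): centre of the mouth of the one open tube, 80 mm above the table. Fixed clear tube, upright, 16 mm outside, 11 mm inside, 71 mm deep, in an aluminium rack (150 x 50 x 35 mm) of three tubes in a row 50 mm apart along this x; the other two have white caps, 19 mm across, tops 87 mm above the table. Its place in the row varies. With the swab fully down its cap rests on the mouth
- wedge_handle (a point): centre of the grey wedge's handle, 26 (x) x 30 (y) x 45 mm tall. Below it a blade 46 mm tall, 20 mm wide (y), tapers on both sides from 19.7 mm thick (x) to 5 mm at its lower edge. z up; same when turned half round about z; 90 g. It starts upright, blade in the slot of a fixed wooden block 60 x 70 x 54 mm tall, the handle's underside resting on the block's top
- wedge_tip (a point): middle of the wedge's thin lower edge, 68.5 mm below the handle's centre; same axes as the handle
- wedge: the same wedge as a whole (origin and axes as wedge_tip)
- swab: the same swab as a whole (origin at the lower end of the bud, 80 mm below the cap's centre)
- tile_center (a point): centre of the loose white ceramic tile, 80 (x) x 130 (y) x 12 mm, 240 to 390 g, smooth (friction about 0.2), lying flat on the fixture's bed, its top 48 mm above the table; z up, x towards the fence. It starts 2 to 3.5 mm short of the fence and turned up to 0.025 rad. Flush, its centre lies 40 mm from the fence's face
- tile: the same tile as a whole (origin at the centre of its underside)
- fixture: fixed fixture: aluminium base plate 150 x 160 x 6 mm carrying a grey bed (120 mm wide, top 36 mm above the table) for the tile. Origin on the table, x from the stops towards the fence, z up. The bed spans x -20 to +50 mm; between it and the stops there is only the base plate, 6 mm above the table
- fence: fixed upright steel fence, 140 mm long, top 54 mm above the table; origin in the middle of the face that the tile is pressed against, 50 mm along the fixture's x from the fixture's origin; x points away from the tile
- thin_stop: fixed steel stop, 44 mm wide (y), top 48 mm above the table like the tile's; origin 6 mm above the table; its upright face towards the tile is 15 mm along its x (x towards the fence). With the tile flush the gap there is 15 to 16 mm: the wedge enters and jams with its lower edge 31 to 35 mm below the tile's top. It is 27 mm to one side (y) of the fixture's middle, which side varies
- thick_stop: the same, but its face is 24.5 mm along x: with the tile flush the gap is only 5.5 to 6.5 mm, too narrow for the wedge. Stands on the other side of the middle
- dish_pair: bystander: two culture dishes stacked, 90 mm across, 30 mm tall
- dish_stack: bystander: five culture dishes stacked, 90 mm across, 75 mm tall
- jar: bystander: amber jar with yellow cap, 64 mm across, 95 mm tall
- spatula: bystander: spatula lying on the table, 160 mm long
- carton: bystander: cardboard carton 50 x 80 x 60 mm
- vial: bystander: small glass vial with white cap, 26 mm across, 50 mm tall
- lid: bystander: clear dish lid lying flat, 90 mm across, 6 mm thick

How it is judged:
On the way:
1. the swab is fully down in the open tube and let go (horizontal distance between swab_cap and tube_mouth below 0.006 m and z of swab_cap in the frame of tube_mouth between 0.012 and 0.023 m and angle between swab_cap's own z axis and vertical below 0.15 rad and contact force between the fingers and swab below 0.1 N), for 0.2 s.
At the end, for the whole second after the job is handed in: Swab untouched, seated in the open tube (to 5 mm, upright); wedge gripped (>2 N), upright, in the gap at the thin stop (within 16 mm of its middle), edge 18 mm or more below the tile top; tile flat, within 1.5 mm of the fence, square to 0.015 rad, pressed on it and by the wedge with >1.5 N (all of step 1 and y of wedge_tip in the frame of thin_stop between -0.016 and 0.016 m and x of wedge_tip in the frame of thin_stop between 0.012 and 0.036 m and z of wedge_tip in the frame of fixture below 0.03 m and angle between wedge_tip's own z axis and vertical below 0.2 rad and contact force between the fingers and wedge above 2 N and contact force between tile and wedge above 1.5 N and contact force between tile and fence above 1.5 N and x of tile_center in the frame of fence between -0.0415 and -0.037 m and y of tile_center in the frame of fence between -0.012 and 0.012 m and angle between the x axis of tile_center and the x axis of fence, either way round below 0.015 rad and angle between tile_center's own z axis and vertical below 0.03 rad and z of tile_center in the frame of fixture below 0.0445 m and linear speed of tile below 0.02 m/s); the arm keeps its last pose, push and grip.
It fails at once if a bystander is moved more than 30 mm (distance of any of dish_pair, dish_stack, jar, spatula, carton, vial, lid from where it was at the start of the episode above 0.03 m).
It also fails if it takes over 56 s, if anything falls off the work surface, if the arm or the gripper's body presses on something with over 40 N, if the wrist force passes 120 N, or if a joint passes its speed limit or range.

## Robot

A 7-joint arm with a two-finger parallel gripper is mounted at the origin on the work surface. World frame = base frame: x ahead of the robot, y to its left, z up, the work surface at z = 0. Lengths are in m, angles in rad, forces in N, time in s.
With the tool pointing down it reaches from about 0.4 to 0.9 m from the base axis. Payload 5.6 kg.
Tool frame: the origin (TCP) lies midway between the tips of the shut fingers; the grasp point (between the pads) lies 19 mm behind it; y points along the fingers, z is the direction in which the jaws open and shut, and the axes are right-handed (so a half turn about y gives the same grasp; the last joint's range is limited). The gripper opens to 92 mm and grips with 3 to 60 N. Pads are 20 mm wide; open, the fingers measure 128 mm over their backs; the gripper's body (75 mm by 189 mm) begins 69 mm behind the grasp point.
Start: joints at [-1.191, 0.468, -0.012, 1.603, 0.006, 1.071, -0.056], TCP at [0.267, 0.593, 0.188] pointing down, gripper open.
Joint ranges: [-2.53, 2.53], [-0.31, 2.02], [-1.57, 1.55], [0.28, 2.44], [-1.29, 4.43], [0.15, 1.84], [-2.92, 2.92]. Speed limits (rad/s): [2.57, 2.57, 3.14, 3.14, 3.14, 3.14, 3.14].

## Interface

Orientations are given as a 3x3 rotation matrix whose columns are the frame's x, y, z axes.
In Python, from station import env, effector, solver, viewer, workorder, search_frame, tip_of gives the robot as it stands. Calls block until the motion is done:
- env.reach(position, orientation): joint-space move of the TCP to a pose.
- env.movel(position, frame=None, rate=0.15): straight line of the TCP; frame=None keeps the orientation; rate is the mean speed in m/s.
- env.goto_joints(angles): joint-space move.
- effector.release() and effector.grasp(squeeze=None): open the fingers fully, or close them until they stop; squeeze is the grip in N (None keeps the last).
- env.pause(seconds).
- solver.inverse_kinematics(position, orientation): joint angles nearest the present ones, or None.
- env.sense(): the state.
- viewer.read_camera(name): name is "scene" or "top" or "wrist"; returns (picture, depth): 480x640x3 uint8, red, green, blue; 480x640 float32, m along the optical axis (not along the pixel's ray), 0 where there is no reading.
- viewer.camera_info(name): a dict with "intrinsics" (3x3 intrinsics, pixels), "eye" and "rotation" of the camera in the world; the wrist camera has in their place "T_tool_cam" (4x4, takes a point from camera to tool coordinates, whose origin is the TCP and whose axes are the tool frame's). Camera axes: x right, y up, looking along -z (the intrinsics and any distortion apply to the point x, -y, -z); pixel columns grow to the right and rows downward; lengths in m; the calibration is good to about 2 mm. A picture is of the moment at which its call begins: read the wrist's pose just before it. camera_info takes no time and is no camera call.
A pose or a line that the arm cannot do raises env.PlanningError and nothing moves.
- workorder.finish_job(): hands the job in, once; it reports no verdict.
Trained networks look in the newest picture that a camera, given by its name, has taken for a name from the list of things; names that differ only in an ending like _2 or _b are one class to them, and where a whole thing is asked for, a point or a joint stands for the part that bears it (a point fixed in the world has none). Each returns a list of dicts, best first, with "score" (0 to 1); they miss things now and then, are a little off and sometimes report something else, mostly with a low value. They report only what shows in the picture. A call takes as long as a camera call.
- search_frame(camera, name): "at" ([x, y, z] in m, in world coordinates, good to about 4 mm: the middle of the surface that is visible of it).
- tip_of(camera, name): "at" ([x, y, z] in m, in world coordinates, good to about 4 mm: a listed point, or the origin of a listed thing).
The state is a dict: "t": time; "joint_positions": joint angles; "joint_velocities": joint speeds; "tau": joint torques, N m; "ee_pos": TCP position; "tcp_rot": TCP orientation; "wrist_force": force on the tool from outside, world axes, zero at the start; "moment": the same for the moment, N m; "gripper_width": finger opening in m.
Only numpy, scipy, OpenCV 4.12 (cv2) and the standard library are available. Lean on these libraries where they do the work, as an engineer would, in place of code of your own. Each camera call takes 0.05 s, during which the arm holds its last target.

## Working session

There is one attempt and no reset: what is moved stays moved. The work goes in short steps, each a Python script; the robot and the scene stay as the last script left them, time stands still between calls to the robot, and variables do not carry over. Pictures are saved under pics/ and viewed, and the job is handed in when it is done.

```bash
ls; mkdir -p pics; python3 - <<'E'
from station import env, effector, solver, viewer, workorder, search_frame, tip_of
import cv2, numpy as np
s=env.sense(); print(s['t'],s['ee_pos'],np.round(s['tcp_rot'],3),s['gripper_width'])
for c in ['top','scene']:
    p,d=viewer.read_camera(c); cv2.imwrite(f'pics/{c}0.png',p[:,:,::-1]); np.save(f'{c}0.npy',d)
    i=viewer.camera_info(c); print({k:np.round(v,4).tolist() if not isinstance(v,str) else v for k,v in i.items()})
    for n in ['swab_cap','tube_mouth','wedge_handle','tile_center','thin_stop','thick_stop','fence','fixture']:
        r=tip_of(c,n); print(c,n,[(np.round(x['at'],4).tolist(),round(x['score'],2)) for x in r[:3]])
print(viewer.camera_info('wrist')); print(env.sense()['t'])
E
```

```text
pics
0.0 [0.266524   0.59216195 0.18727039] [[ 0.912 -0.001  0.41 ]
 [-0.41  -0.002  0.912]
 [ 0.    -1.    -0.002]] 0.09209292203224045
{'intrinsics': [[501.4848, 0.0, 325.3922], [0.0, 501.4848, 238.0215], [0.0, 0.0, 1.0]], 'eye': [0.4874, 0.0221, 1.3679], 'rotation': [[-0.0143, 0.999, -0.0429], [-0.9998, -0.0136, 0.0154], [0.0148, 0.0431, 0.999]]}
top swab_cap [([0.5996, -0.2636, 0.0934], 0.6)]
top tube_mouth [([0.4849, 0.2291, 0.0785], 0.55)]
top wedge_handle [([0.4248, -0.2643, 0.0764], 0.47)]
top tile_center [([0.5671, -0.022, 0.0392], 0.89), ([0.7377, -0.1296, 0.004], 0.54)]
top thin_stop [([0.5056, -0.0481, 0.0084], 0.47)]
top thick_stop [([0.5022, -0.0021, 0.0069], 0.6)]
top fence [([0.6153, -0.0102, 0.0321], 0.74)]
top fixture [([0.5625, -0.013, -0.0012], 0.65)]
{'intrinsics': [[568.0565, 0.0, 313.8177], [0.0, 568.0565, 232.0261], [0.0, 0.0, 1.0]], 'eye': [1.125, -0.5565, 1.0011], 'rotation': [[0.7263, -0.5052, 0.4661], [0.6872, 0.5489, -0.4759], [-0.0154, 0.6659, 0.7458]]}
scene swab_cap [([0.606, -0.2675, 0.095], 0.64)]
scene tube_mouth [([0.5947, -0.3815, 0.0045], 0.6)]
s
[... 206 characters left out ...]
p [([0.5066, 0.0021, 0.0079], 0.91)]
scene fence [([0.6128, -0.0081, 0.0323], 0.82), ([0.5086, -0.0543, 0.0053], 0.53)]
scene fixture [([0.5686, -0.0226, -0.0034], 0.69)]
{'intrinsics': array([[409.90727731,   0.        , 315.1791756 ],
       [  0.        , 409.90727731, 243.51318297],
       [  0.        ,   0.        ,   1.        ]]), 'T_tool_cam': array([[-1.91342118e-04, -9.58918649e-01, -2.83681139e-01,
        -8.01992788e-02],
       [-1.20877532e-04,  2.83681164e-01, -9.58918653e-01,
        -1.96962609e-01],
       [ 9.99999974e-01, -1.49190850e-04, -1.70191875e-04,
        -1.11120272e-04],
       [ 0.00000000e+00,  0.00000000e+00,  0.00000000e+00,
         1.00000000e+00]])}
0.9
```

View pics/top0.png

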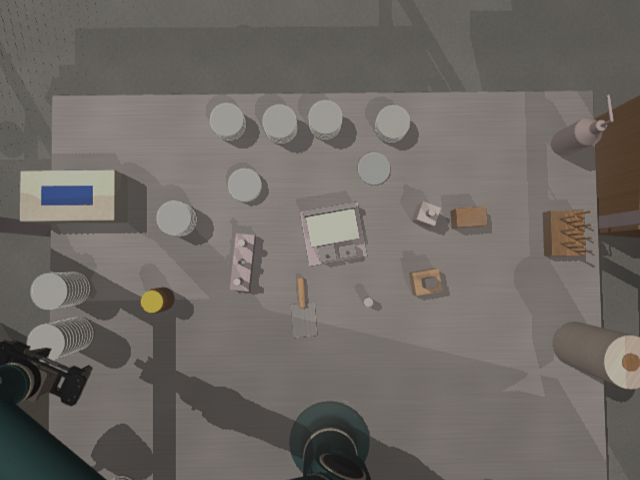

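View pics/scene0.png

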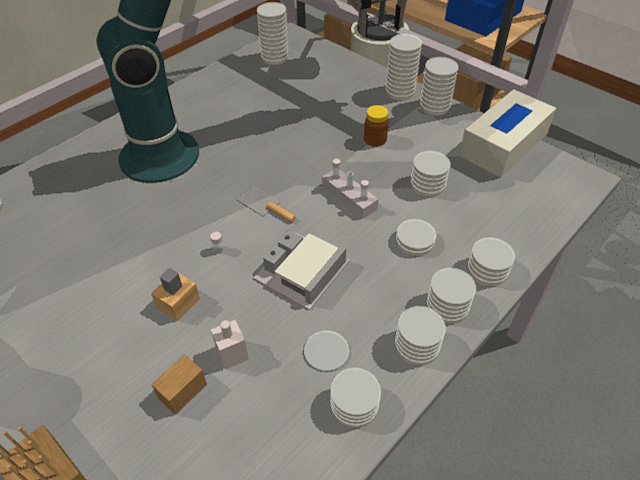

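The pictures show the swab block at top-view pixel (428,212), the wedge block at (427,283), the fixture at (335,237) and the rack at (243,263), where the middle tube looks open. I'll zoom in to check.

```bash
python3 - <<'E'
import cv2,numpy as np
a=cv2.imread('pics/top0.png'); b=cv2.imread('pics/scene0.png')
f=lambda im,x,y,w,h,s:cv2.resize(im[y:y+h,x:x+w],None,fx=s,fy=s,interpolation=cv2.INTER_CUBIC)
c=f(a,215,225,60,75,5); d=f(a,290,195,90,75,5); 
cv2.imwrite('pics/z1.png',np.hstack([c,d])); 
cv2.imwrite('pics/z2.png',np.hstack([f(b,315,150,70,70,5),f(b,250,225,90,70,5)]))
E
```

```text
(no output)
```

View pics/z1.png

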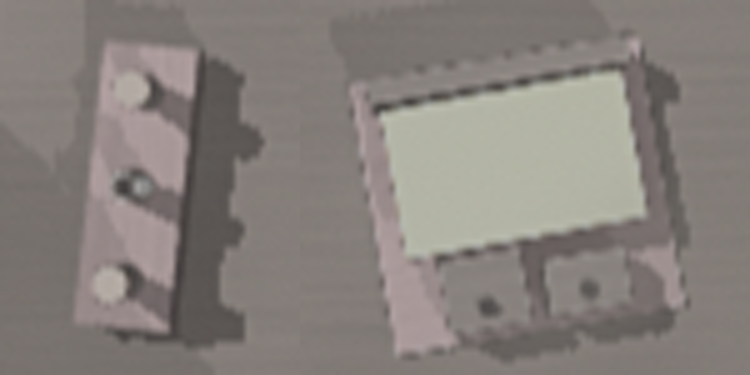

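View pics/z2.png

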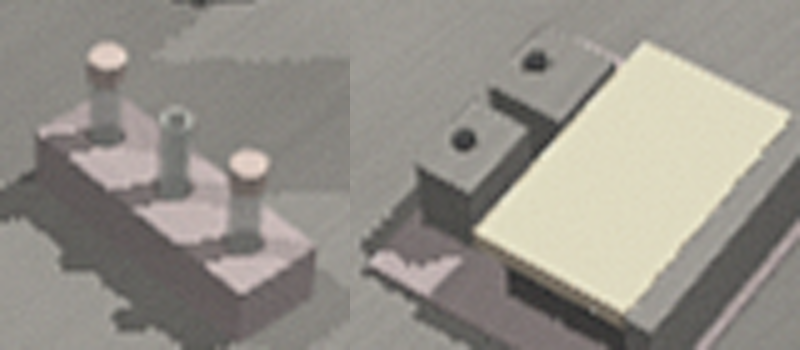

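The middle tube is the open one, and the thin stop is on the -y side. Next I'll take wrist views of each place on the way over.

```bash
cat > h.py <<'E'
from station import env, effector, solver, viewer, workorder, search_frame, tip_of
import cv2, numpy as np
def R(psi):
    c,s=np.cos(psi),np.sin(psi)
    return np.array([[s,0,c],[-c,0,s],[0,-1,0.]])
def look(name):
    s=env.sense(); p,d=viewer.read_camera('wrist')
    cv2.imwrite(f'pics/{name}.png',p[:,:,::-1])
    i=viewer.camera_info('wrist'); T=np.eye(4); T[:3,:3]=s['tcp_rot']; T[:3,3]=s['ee_pos']
    M=T@i['T_tool_cam']; np.savez(f'{name}.npz',d=d,M=M,K=i['intrinsics'],dist=np.array(i.get('distortion',[0])))
    return p,d
def pts(name):
    z=np.load(f'{name}.npz'); d=z['d'];K=z['K'];M=z['M']
    v,u=np.mgrid[:480,:640]
    P=np.stack([(u-K[0,2])/K[0,0]*d,-(v-K[1,2])/K[1,1]*d,-d],-1)
    W=P@M[:3,:3].T+M[:3,3]; W[d==0]=np.nan
    return W
def tips(cam,names):
    for n in names: print(n,[(np.round(x['at'],4).tolist(),round(x['score'],2)) for x in tip_of(cam,n)[:3]])
E
python3 - <<'E'
from h import *
for nm,p,psi,ns in [('rack',[0.485,0.229,0.2],0.05,['tube_mouth']),('fix',[0.56,-0.02,0.22],0.17,['thin_stop','thick_stop','tile_center','fence','fixture']),
  ('swab',[0.603,-0.2655,0.2],0.0,['swab_cap']),('wedge',[0.4235,-0.262,0.2],0.0,['wedge_handle'])]:
    js=[(solver.inverse_kinematics(p,R(psi+k*np.pi)),k) for k in (0,1)]
    q0=env.sense()['joint_positions']
    js=[(np.abs(np.array(j)-q0).max(),k,j) for j,k in js if j is not None]
    js.sort(key=lambda a:a[0]); print([(round(a,2),k) for a,k,_ in js],np.round(js[0][2],2))
    env.reach(p,R(psi+js[0][1]*np.pi)); look(nm); tips('wrist',ns)
    print(nm,env.sense()['t'],env.sense()['ee_pos'])
E
```

```text
[(np.float64(0.39), 0), (np.float64(2.68), 1)] [-0.81  0.26  0.36  1.89 -0.11  1.01 -0.35]
tube_mouth [([0.4809, 0.2244, 0.0795], 0.79)]
rack 2.5667 [0.48447106 0.23063891 0.19978393]
[(np.float64(0.64), 0), (np.float64(2.29), 1)] [-0.42  0.29  0.48  1.82 -0.15  1.07  0.29]
thin_stop []
thick_stop [([0.4993, 0.0012, 0.0069], 0.97)]
tile_center [([0.575, -0.0126, 0.0443], 0.72)]
fence [([0.6159, -0.0147, 0.028], 0.62)]
fixture []
fix 3.8833 [ 0.55993796 -0.01880772  0.21988757]
[(np.float64(0.37), 0), (np.float64(2.4), 1)] [-0.05  0.51  0.59  1.6  -0.31  1.12  0.62]
swab_cap [([0.6031, -0.264, 0.0941], 0.86)]
swab 4.9667 [ 0.60391762 -0.26264001  0.20014   ]
[(np.float64(0.39), 0), (np.float64(2.72), 1)] [-0.1   0.21  0.67  1.99 -0.16  0.99  0.65]
wedge_handle [([0.4238, -0.2618, 0.0776], 0.85)]
wedge 5.8167 [ 0.42565713 -0.26175716  0.2003646 ]
```

```bash
python3 - <<'E'
import cv2,numpy as np
ims=[cv2.imread(f'pics/{n}.png') for n in ['rack','fix','swab','wedge']]
g=np.vstack([np.hstack(ims[:2]),np.hstack(ims[2:])]); cv2.imwrite('pics/grid.png',cv2.resize(g,(800,600),interpolation=cv2.INTER_AREA))
E
```

```text
(no output)
```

View pics/grid.png

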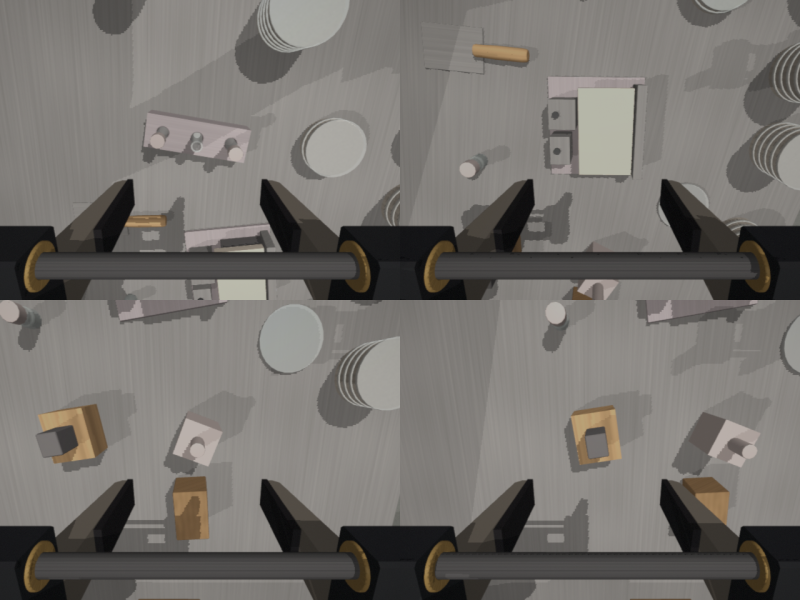

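View pics/fix.png

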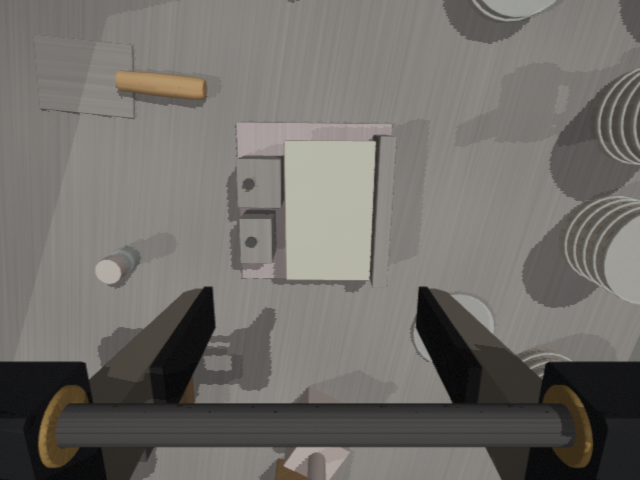

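View pics/wedge.png

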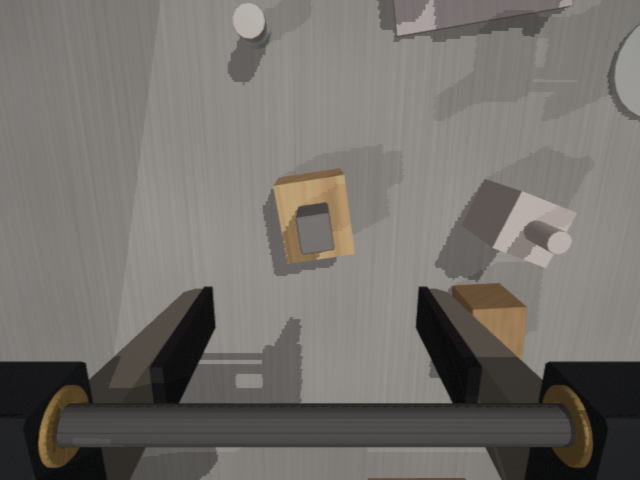

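The wrist views show the wedge handle at (315,230) in its block, with wedge x along image-right. The thin stop is at (255,240) in the fixture view, with a visible gap to the tile. I'll measure all of them from depth.

```bash
cat > meas.py <<'E'
from h import *
def blob(name,c,r,z0,z1):
    W=pts(name); m=(np.hypot(W[...,0]-c[0],W[...,1]-c[1])<r)&(W[...,2]>z0)&(W[...,2]<z1)
    m[330:]=False
    P=W[m]; return P
def rect(P):
    (c,wh,a)=cv2.minAreaRect(P[:,:2].astype(np.float32)); return np.round(c,4),np.round(wh,4),round(a,2),round(float(np.median(P[:,2])),4),len(P)
if __name__=='__main__':
    for nm,c,r,z0,z1 in [('swab',(0.603,-0.264),.03,.1,.125),('wedge',(0.424,-0.262),.04,.09,.11),('wedge',(0.424,-0.262),.06,.045,.062),
      ('rack',(0.483,0.275),.025,.078,.1),('rack',(0.483,0.175),.025,.078,.1),('rack',(0.483,0.226),.02,.07,.1),('rack',(0.483,0.226),.1,.028,.045),
      ]:
        P=blob(nm,c,r,z0,z1); print(nm,c,rect(P) if len(P)>5 else len(P), 'mid',np.round((P.max(0)+P.min(0))/2,4) if len(P)>5 else '')
    W=pts('fix')
    for z0,z1 in [(.044,.0515),(.0515,.062),(0,.012)]:
        m=(np.hypot(W[...,0]-.56,W[...,1]+.02)<.13)&(W[...,2]>z0)&(W[...,2]<z1); m[300:]=0
        n,l,st,ce=cv2.connectedComponentsWithStats(m.astype(np.uint8),connectivity=4)
        for k in range(1,n):
            if st[k,4]>60: print('fix',z0,st[k],rect(W[l==k]))
E
python3 meas.py
```

```text
swab (0.603, -0.264) (array([ 0.604 , -0.2648]), array([0.0173, 0.0169]), 87.67, 0.1112, 518) mid [ 0.604  -0.2648  0.1068]
wedge (0.424, -0.262) (array([ 0.4257, -0.2619]), array([0.026 , 0.0306]), 8.76, 0.0993, 1368) mid [ 0.4258 -0.2618  0.0957]
wedge (0.424, -0.262) (array([ 0.4258, -0.2621]), array([0.06  , 0.0705]), 8.83, 0.0544, 4049) mid [ 0.4258 -0.2621  0.0535]
rack (0.483, 0.275) 0 mid 
rack (0.483, 0.175) 0 mid 
rack (0.483, 0.226) (array([0.4845, 0.2255]), array([0.0152, 0.0154]), 44.47, 0.0797, 246) mid [0.4842 0.2255 0.076 ]
rack (0.483, 0.226) (array([0.4845, 0.2252]), array([0.0508, 0.1504]), 83.32, 0.0354, 7355) mid [0.4844 0.2253 0.0365]
fix 0.044 [  285   141    91   139 12075] (array([ 0.5721, -0.0159]), array([0.0802, 0.1299]), 9.51, 0.0484, 12075)
fix 0.044 [ 236  159   46   49 2107] (array([5.05e-01, 3.00e-04]), array([0.0398, 0.0436]), 9.77, 0.0484, 2107)
fix 0.044 [373 182   5  59  76] (array([ 0.6136, -0.0073]), array([0.0005, 0.0553]), 9.08, 0.0476, 76)
fix 0.044 [ 239  218   34   46 1440] (array([ 0.5095, -0.0535]), array([0.0303, 0.0442]), 8.93, 0.0485, 1440)
fix 0.0515 [ 372  136   25  152 2387] (array([ 0.6207, -0.0081]), array([0.0143, 0.1395]), 9.28, 0.0543, 2387)
fix 0 [  189    70   253   230 20746] (array([ 0.558 , -0.0078]), array([0.2597, 0.2343]), 9.94, 0.001, 20746)
fix 0 [257 286  12  14  63] (array([ 0.5188, -0.1268]), array([0.0154, 0.0102]), 66.65, 0.0009, 63)
```

```bash
python3 - <<'E'
from h import *
x,y=0.604,-0.2648
env.reach([x,y,0.16],R(0.0))
env.movel([x,y,0.081],rate=0.12)
env.pause(0.15); s=env.sense(); print(s['t'],s['ee_pos'],s['wrist_force'])
effector.grasp(12)
s=env.sense(); print(s['t'],s['gripper_width'],s['wrist_force'])
env.movel([x,y,0.195],rate=0.15)
s=env.sense(); print(s['t'],s['ee_pos'],s['gripper_width'])
p=[0.4845,0.2255,0.20]
for k in (0,1):
    print(k,solver.inverse_kinematics(p,R(np.radians(83.3)+k*np.pi)))
E
```

```text
7.5417 [ 0.60463771 -0.26512443  0.08207674] [-0.17455528  0.00142136 -0.19972357]
8.6667 0.016723460418276367 [ 0.66532971  0.64614912 -0.52763836]
9.575 [ 0.60341985 -0.26435771  0.19400795] 0.016529435745339268
0 [-0.81450836  0.26160101  0.37620676  1.89475454 -0.11275014  1.00567386
  1.0644418 ]
1 [-1.28839156  0.36298224  0.98991395  1.92007807 -0.35057255  1.04372433
 -1.83561396]
```

```bash
python3 - <<'E'
from h import *
p=[0.4845,0.2255,0.195]
env.reach(p,R(np.radians(83.3))); env.pause(0.3)
look('place1'); tips('wrist',['tube_mouth','swab','swab_cap'])
s=env.sense(); print(s['t'],s['ee_pos'],s['gripper_width'])
E
```

```text
tube_mouth [([0.4791, 0.2241, 0.0782], 0.95)]
swab [([0.4878, 0.223, 0.1224], 0.91)]
swab_cap [([0.4861, 0.2265, 0.2078], 0.77)]
11.9083 [0.48453789 0.22542858 0.19498026] 0.01635843742308667
```

View pics/place1.png

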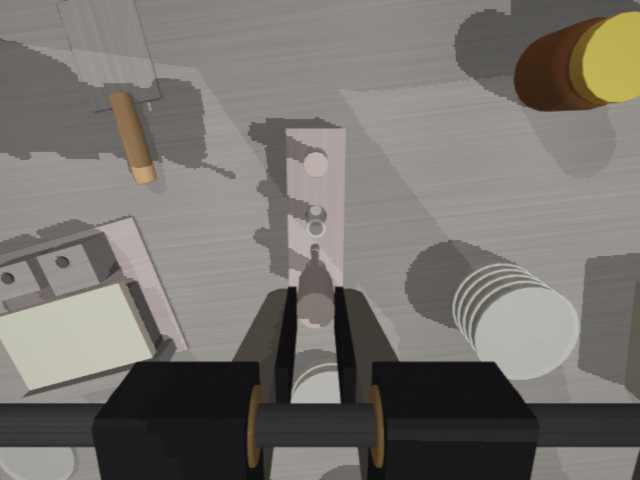

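The tube mouth is at about (316,229), with the bud of the held swab at (315,249). Both come from this one view, so I can compare them directly.

```bash
python3 - <<'E'
from meas import *
for c,r,z0,z1 in [((0.4845,0.2255),.015,.074,.09),((0.4345,0.231),.02,.08,.1),((0.4845,0.2255),.03,.11,.17),((0.4845,.2255),.09,.028,.04),((0.4845,0.2255),.02,.11,.135)]:
    P=blob('place1',c,r,z0,z1); print(c,z0,rect(P) if len(P)>5 else len(P),'mean',np.round(P.mean(0),4),'min',np.round(P.min(0),4),'max',np.round(P.max(0),4))
W=pts('place1')
for v in range(240,300,4): print(v,np.round(W[v,306:326:2,2],3))
z=np.load('place1.npz'); M=z['M'];K=z['K']
for Q in [[.4845,.2255,.128],[.4845,.2255,.08]]:
    q=M[:3,:3].T@(np.array(Q)-M[:3,3]); print(Q, K[0,2]+K[0,0]*q[0]/-q[2], K[1,2]-K[1,1]*q[1]/-q[2])
im=cv2.imread('pics/place1.png'); cv2.imwrite('pics/zz.png',cv2.resize(im[190:330,260:370],None,fx=5,fy=4.2,interpolation=cv2.INTER_CUBIC))
E
```

```text
(0.4845, 0.2255) 0.074 (array([0.4838, 0.2254]), array([0.0151, 0.0152]), 68.3, 0.08, 215) mean [0.4836 0.2254 0.0794] min [0.4761 0.2177 0.0741] max [0.4916 0.233  0.0821]
(0.4345, 0.231) 0.08 (array([0.4344, 0.2311]), array([0.0181, 0.0181]), 37.81, 0.0873, 520) mean [0.4342 0.2312 0.0873] min [0.4252 0.222  0.0803] max [0.4438 0.2403 0.0894]
(0.4845, 0.2255) 0.11 (array([0.4839, 0.2249]), array([0.0055, 0.0046]), 88.87, 0.1498, 185) mean [0.4831 0.225  0.1499] min [0.4816 0.2221 0.1293] max [0.4862 0.2276 0.1699]
(0.4845, 0.2255) 0.028 (array([0.4842, 0.2255]), array([0.0501, 0.15  ]), 83.37, 0.0354, 7109) mean [0.4717 0.2269 0.0354] min [0.4068 0.1936 0.0282] max [0.5599 0.2586 0.04  ]
(0.4845, 0.2255) 0.11 (array([0.4826, 0.2251]), array([0.0053, 0.0019]), 79.08, 0.1322, 23) mean [0.4824 0.225  0.1323] min [0.4816 0.2224 0.1293] max [0.484  0.2276 0.1349]
240 [0.035 0.034 0.036 0.035 0.036 0.035 0.035 0.037 0.037 0.036]
244 [0.035 0.035 0.034 0.13  0.131 0.131 0.036 0.036 0.036 0.035]
248 [0.036 0.036 0.036 0.139 0.14  0.141 0.139 0.036 0.036 0.036]
252 [0.035 0.035 0.035 0.144 
[... 181 characters left out ...]
.033 0.04  0.168 0.17  0.17  0.168 0.042 0.039 0.029]
268 [0.034 0.191 0.193 0.193 0.194 0.193 0.194 0.193 0.191 0.042]
272 [0.196 0.197 0.198 0.201 0.198 0.199 0.199 0.199 0.198 0.197]
276 [0.201 0.204 0.204 0.205 0.204 0.205 0.204 0.204 0.204 0.201]
280 [0.208 0.208 0.209 0.211 0.21  0.21  0.21  0.21  0.209 0.208]
284 [0.212 0.213 0.214 0.216 0.216 0.216 0.215 0.215 0.215 0.212]
288 [0.218 0.219 0.219 0.221 0.221 0.219 0.22  0.22  0.22  0.218]
292 [0.221 0.223 0.225 0.224 0.224 0.225 0.225 0.225 0.224 0.222]
296 [0.225 0.225 0.225 0.224 0.226 0.227 0.224 0.226 0.226 0.225]
[0.4845, 0.2255, 0.128] 315.9682319215822 246.0822639866223
[0.4845, 0.2255, 0.08] 315.8487487331021 228.3634779464263
```

View pics/zz.png

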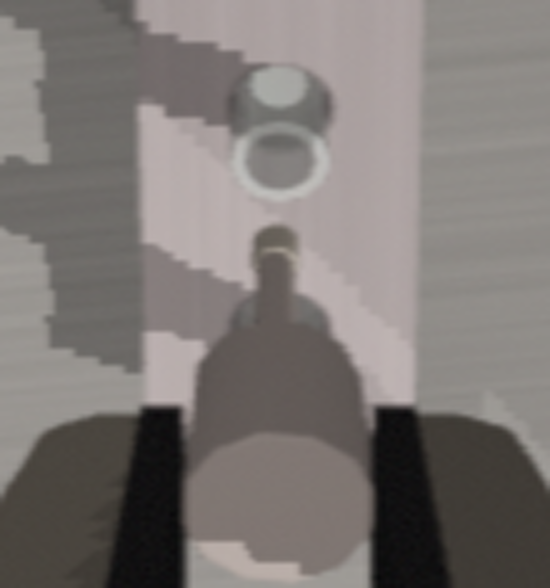

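```bash
python3 - <<'E'
from h import *
x,y=0.4834,0.2257
env.movel([x,y,0.152],rate=0.1); env.pause(0.1)
for z in [0.128,0.1,0.092,0.089,0.087,0.085]:
    env.movel([x,y,z],rate=0.08 if z>.09 else .03)
    s=env.sense(); print(round(s['t'],2),z,np.round(s['ee_pos'],4),np.round(s['wrist_force'],2))
    f=s['wrist_force']
    if np.hypot(f[0],f[1])>6 or f[2]>12: print('stop'); break
E
```

```text
13.04 0.128 [0.4833 0.2255 0.1277] [-0.26 -0.13  0.43]
13.54 0.1 [0.4834 0.2256 0.0998] [-0.61 -0.18  1.05]
13.79 0.092 [0.4832 0.2256 0.0918] [ 0.44 -0.46  0.01]
14.04 0.089 [0.4834 0.2257 0.089 ] [ 0.66 -1.05 -0.29]
14.29 0.087 [0.4833 0.2257 0.0869] [ 0.15 -0.11 -0.  ]
14.54 0.085 [0.4841 0.2261 0.0857] [-1.49 -0.79  5.05]
```

```bash
python3 - <<'E'
from h import *
effector.release()
env.movel([0.4838,0.2258,0.175],rate=0.2)
env.pause(0.1); look('placed'); s=env.sense(); print(s['t'],s['ee_pos']); tips('wrist',['swab_cap'])
from meas import *
P=blob('placed',(0.484,0.2256),.02,.09,.14); print(rect(P),P.max(0))
E
```

```text
16.4583 [0.48272825 0.22533604 0.17339005]
swab_cap [([0.4839, 0.228, 0.0987], 0.72), ([0.4863, 0.2217, 0.013], 0.22)]
(array([0.4837, 0.2257]), array([0.0173, 0.0175]), 49.31, 0.116, 781) [0.4926671  0.23476279 0.11832479]
```

View pics/placed.png

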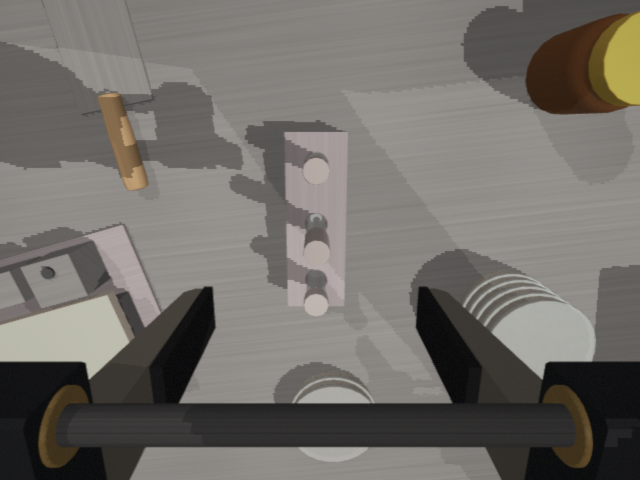

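The swab is seated: its cap top is at 0.116 m, which matches the expected 0.098 + 0.018. Next is the wedge.

```bash
python3 - <<'E'
from h import *
x,y=0.4257,-0.2619; a=np.radians(8.8)
env.reach([x,y,0.17],R(a)); env.pause(0.15)
env.movel([x,y,0.0605],rate=0.12); env.pause(0.15)
s=env.sense(); print(s['t'],s['ee_pos'],s['wrist_force'])
effector.grasp(45)
s=env.sense(); print(s['t'],s['gripper_width'],s['wrist_force'])
env.movel([x,y,0.17],rate=0.12)
s=env.sense(); print(s['t'],s['ee_pos'],s['gripper_width'],s['wrist_force'])
# above gap
c,sn=np.cos(np.radians(9.4)),np.sin(np.radians(9.4))
f=np.array([0.5095,-0.0535])+0.01515*np.array([c,sn]); print('face',f)
t=f+0.006*np.array([c,sn])
env.reach([t[0],t[1],0.17],R(np.radians(9.4))); env.pause(0.25)
look('ins1'); s=env.sense(); print(s['t'],s['ee_pos'],s['wrist_force']); tips('wrist',['wedge_tip'])
E
```

```text
19.6583 [ 0.4262806  -0.26202655  0.06114619] [ 0.15677487 -0.46239227  0.12878207]
20.6667 0.025504209480987777 [ 0.33945208  0.30102604 -0.02092047]
21.725 [ 0.42529482 -0.2614891   0.16940519] 0.025419215596820175 [ 0.43736558  0.02876116 -1.4065295 ]
face [ 0.52444657 -0.05102561]
22.9667 [ 0.53014479 -0.05122776  0.17015808] [-0.15719554 -0.58431071 -1.06276534]
wedge_tip [([0.5305, -0.0494, 0.1146], 0.82)]
```

View pics/ins1.png

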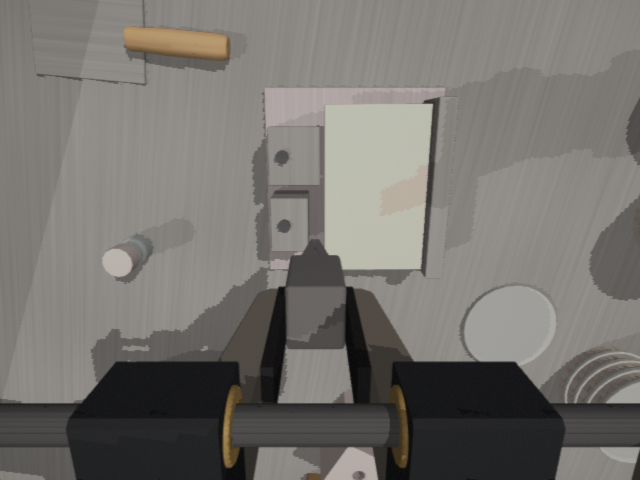

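The tip is at about (316,242), and the gap runs from column 308 (stop face) to 326 (tile edge), so they line up well. I'll get exact numbers from depth.

```bash
python3 - <<'E'
from meas import *
W=pts('ins1')
for z0,z1 in [(.044,.0515),(.0515,.062)]:
    m=(np.hypot(W[...,0]-.56,W[...,1]+.02)<.13)&(W[...,2]>z0)&(W[...,2]<z1); m[280:]=0
    n,l,st,ce=cv2.connectedComponentsWithStats(m.astype(np.uint8),connectivity=4)
    for k in range(1,n):
        if st[k,4]>100: print(z0,st[k],rect(W[l==k]))
a=np.radians(9.4);X=np.array([np.cos(a),np.sin(a)]);Y=np.array([-X[1],X[0]])
o=np.array([.5095,-.0535])
def fr(P): return np.stack([(P[...,:2]-o)@X,(P[...,:2]-o)@Y,P[...,2]],-1)
F=fr(W)
print(fr(env.sense()['ee_pos']))
# stop edge, tile rear edge over y range -10..20 of stop
st=(np.abs(F[...,2]-.048)<.003)&(F[...,1]<20e-3)&(F[...,1]>-5e-3); st[280:]=0
A=F[st]; print('stop x max',np.percentile(A[A[:,0]<.02][:,0],[50,99,100]),'tile min',np.percentile(A[A[:,0]>.02][:,0],[0,1]))
for v in range(238,290,4):
    r=F[v,285:350]; w=r[(r[:,2]>.1)]
    if len(w): print(v,len(w),np.round([w[:,0].min(),w[:,0].max(),w[:,0].mean(),np.median(w[:,1]),np.median(w[:,2])],4))
E
```

```text
0.044 [  325    98   114   178 17093] (array([ 0.5739, -0.0158]), array([0.0828, 0.138 ]), 9.51, 0.0484, 17093)
0.044 [ 267  127   53   59 2958] (array([ 5.048e-01, -1.000e-04]), array([0.0393, 0.0438]), 9.31, 0.0485, 2958)
0.044 [ 270  197   39   55 1946] (array([ 0.5095, -0.0537]), array([0.03  , 0.0445]), 9.23, 0.0484, 1946)
0.0515 [ 425   97   34  181 3421] (array([ 0.6207, -0.0082]), array([0.0147, 0.1389]), 9.22, 0.0543, 3421)
[ 0.02084973 -0.00087732  0.17013529]
stop x max [0.00125586 0.01495145 0.01499172] tile min [0.02845218 0.02925219]
242 12 [0.0169 0.0237 0.0203 0.0083 0.1259]
246 17 [0.0159 0.0254 0.0206 0.0082 0.134 ]
250 21 [0.0143 0.0264 0.0205 0.0082 0.1418]
254 27 [0.0133 0.0279 0.0206 0.0082 0.1494]
258 50 [0.0085 0.0335 0.0209 0.0133 0.1716]
262 51 [0.0083 0.033  0.0206 0.0133 0.1778]
266 53 [0.0081 0.0331 0.0206 0.0133 0.1837]
270 55 [0.0078 0.0333 0.0206 0.0132 0.1888]
274 56 [0.0084 0.0335 0.0209 0.0132 0.1941]
278 58 [0.0082 0.0337 0.0209 0.0133 0.1991]
282 58 [0.008  0.0331 0.0208 0.0133 0.2039]
286 64 [0.0072 0.036  0.0216 0.013  0.2077]
```

```bash
cat > ins.py <<'E'
from h import *
a=np.radians(9.35);X=np.array([np.cos(a),np.sin(a)]);Y=np.array([-X[1],X[0]]);o=np.array([.5095,-.0536])
def P(x,y,z): q=o+x*X+y*Y; return [q[0],q[1],z]
def st(tag=''):
    s=env.sense(); e=s['ee_pos']; d=e[:2]-o; f=s['wrist_force']
    print(tag,round(s['t'],2),'x %.4f y %.4f z %.4f'%(d@X,d@Y,e[2]),'F',np.round([f[:2]@X,f[:2]@Y,f[2]],2),'M',np.round(s['moment'],2),round(s['gripper_width'],4)); return f[:2]@X,f[2]
E
python3 - <<'E'
from ins import *
env.movel(P(.0217,0,.12),frame=R(a),rate=.12)
env.movel(P(.0217,0,.09),rate=.1); env.pause(.15); st()
x=.0217
for z in [.084,.080,.077,.075,.0735,.072]:
    x=min(x+.0002,.0227)
    env.movel(P(x,0,z),rate=.03); env.pause(.05); fx,fz=st(z)
    if fz>8 or abs(fx)>15: print('stop'); break
E
```

```text
24.18 x 0.0222 y -0.0002 z 0.0906 F [-0.48  0.03 -0.59] M [-0.04  0.03  0.04] 0.0253
0.084 24.58 x 0.0219 y -0.0000 z 0.0839 F [ 0.49  0.4  -1.34] M [-0.03  0.01  0.03] 0.0256
0.08 24.92 x 0.0221 y -0.0000 z 0.0799 F [ 0.91 -0.1  -1.55] M [-0.07  0.04 -0.04] 0.0257
0.077 25.22 x 0.0223 y -0.0000 z 0.0769 F [-0.42  0.3  -1.7 ] M [-0.09  0.05  0.01] 0.0256
0.075 25.52 x 0.0225 y 0.0000 z 0.0750 F [-0.07  0.16 -1.17] M [-0.    0.13 -0.01] 0.0254
0.0735 25.82 x 0.0226 y -0.0000 z 0.0734 F [-0.41 -0.06 -0.54] M [-0.05  0.18  0.  ] 0.0255
0.072 26.12 x 0.0226 y -0.0000 z 0.0719 F [-0.88 -0.41 -0.91] M [-0.13  0.24 -0.01] 0.0254
```

```bash
python3 - <<'E'
from ins import *
x=.0227
for z in [.0708,.0698,.0690,.0682,.0675,.0668,.066,.0652]:
    env.movel(P(x,0,z),rate=.02); env.pause(.08); fx,fz=st(z)
    if fz>7 or abs(fx)>12: print('stop'); break
    x+= np.clip(fx*0.00005,-.0003,.0003)
E
```

```text
0.0708 26.45 x 0.0225 y 0.0000 z 0.0707 F [-1.05  0.27 -0.22] M [-0.13  0.43  0.01] 0.025
0.0698 26.78 x 0.0224 y 0.0000 z 0.0697 F [-1.13 -0.11 -1.39] M [-0.16  0.57 -0.01] 0.0258
0.069 27.12 x 0.0225 y 0.0000 z 0.0690 F [-1.73  0.37 -0.15] M [-0.1   0.61  0.03] 0.0253
0.0682 27.45 x 0.0226 y 0.0000 z 0.0682 F [-1.27  1.01  0.74] M [0.   0.59 0.03] 0.0252
0.0675 27.78 x 0.0226 y 0.0000 z 0.0676 F [-1.65  0.23  1.82] M [ 0.01  0.53 -0.01] 0.0252
0.0668 28.12 x 0.0227 y -0.0000 z 0.0669 F [-1.53 -0.19  3.28] M [0.06 0.4  0.03] 0.0255
0.066 28.45 x 0.0227 y -0.0001 z 0.0663 F [-2.49  1.31  4.89] M [ 0.09  0.56 -0.02] 0.0258
0.0652 28.78 x 0.0227 y -0.0002 z 0.0659 F [-1.53  0.52  8.36] M [ 0.07  0.66 -0.01] 0.0253
stop
```

```bash
python3 - <<'E'
from ins import *
env.pause(0.3); st(); look('end1'); 
for c in ['scene','top']:
    p,d=viewer.read_camera(c); cv2.imwrite(f'pics/{c}1.png',p[:,:,::-1])
    b=p[215:305,240:350,::-1] if c=='scene' else p[190:275,290:380,::-1]
    cv2.imwrite(f'pics/{c}1z.png',cv2.resize(b,None,fx=6,fy=6,interpolation=cv2.INTER_CUBIC))
from meas import rect
W=pts('end1')
F=np.stack([(W[...,:2]-o)@X,(W[...,:2]-o)@Y,W[...,2]],-1)
for z0,z1 in [(.044,.0515),(.0515,.058)]:
    m=(np.hypot(W[...,0]-.56,W[...,1]+.02)<.13)&(W[...,2]>z0)&(W[...,2]<z1)
    n,l,s,ce=cv2.connectedComponentsWithStats(m.astype(np.uint8),connectivity=4)
    for k in range(1,n):
        if s[k,4]>100: print(z0,s[k],rect(F[l==k]), rect(W[l==k])[2])
# tile/fence edges in frame, per y slice
for y in np.arange(-.03,.09,.015):
    q=(np.abs(F[...,1]-y)<.006)&(F[...,0]>.02)&(F[...,0]<.14)&(F[...,2]>.03)&(F[...,2]<.06); A=F[q]
    t=A[A[:,2]<.0512]; f=A[A[:,2]>.0525]
    if len(t)>20 and len(f)>5: print('y %.3f tile x %.4f..%.4f fence x %.4f..%.4f tilez %.4f %.4f'%(y,t[:,0].min(),t[:,0].max(),f[:,0].min(),f[:,0].max(),np.median(t[t[:,0]<.06][:,2]) if (t[:,0]<.06).any() else 0,np.median(t[t[:,0]>.08][:,2])))
E
```

```text
29.08 x 0.0227 y -0.0002 z 0.0659 F [-2.85  0.59  8.69] M [ 0.04  0.79 -0.02] 0.0256
0.044 [  317    87   181   255 32990] (array([0.0675, 0.027 ]), array([0.1394, 0.0873]), 89.87, 0.0485, 32990) 9.22
0.044 [ 240  131   78   85 6230] (array([0.0041, 0.0539]), array([0.0394, 0.0437]), 0.08, 0.0485, 6230) 9.43
0.044 [ 246  232   65   75 2587] (array([0.0023, 0.0007]), array([0.0352, 0.0431]), 0.04, 0.0485, 2587) 9.39
0.0515 [ 466   87   62  260 7343] (array([0.117 , 0.0263]), array([0.1399, 0.0153]), 89.91, 0.0544, 7343) 9.26
y -0.030 tile x 0.0629..0.1106 fence x 0.1096..0.1242 tilez 0.0000 0.0485
y -0.015 tile x 0.0447..0.1111 fence x 0.1095..0.1240 tilez 0.0483 0.0484
y 0.000 tile x 0.0370..0.1109 fence x 0.1097..0.1241 tilez 0.0485 0.0485
y 0.015 tile x 0.0204..0.1108 fence x 0.1097..0.1241 tilez 0.0483 0.0485
y 0.030 tile x 0.0200..0.1109 fence x 0.1095..0.1243 tilez 0.0484 0.0485
y 0.045 tile x 0.0201..0.1109 fence x 0.1096..0.1247 tilez 0.0485 0.0485
y 0.060 tile x 0.0201..0.1111 fence x 0.1098..0.1247 tilez 0.0484 0.0485
y 0.075 tile x 0.0202..0.1109 fence x 0.1095..0.1246 tilez 0.0484 0.0485
```

View pics/end1.png

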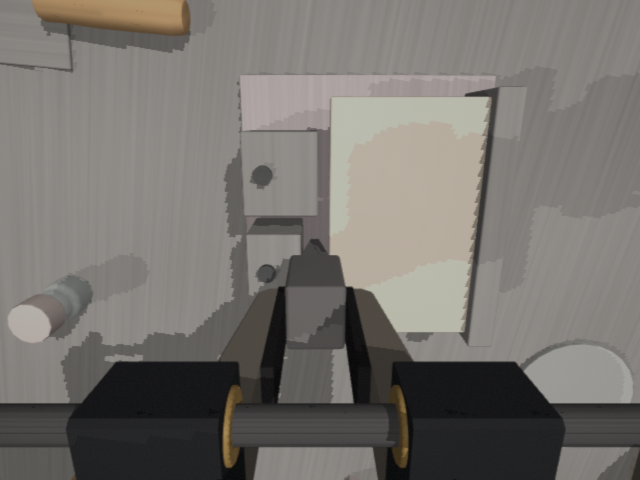

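View pics/scene1z.png

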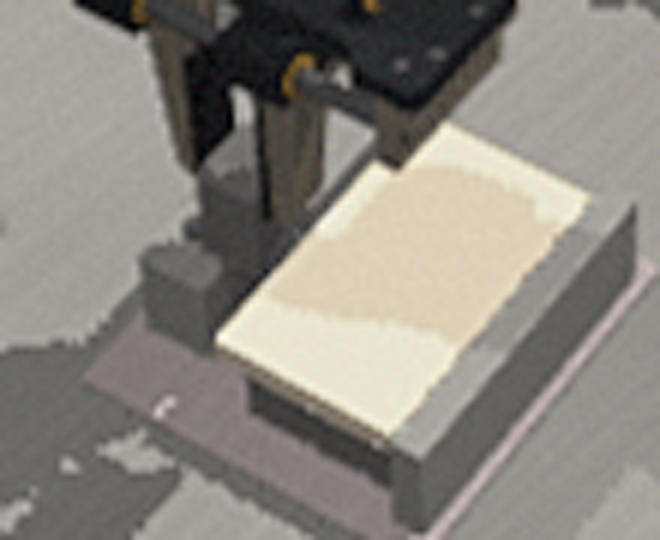

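Depth blends the tile edge into the fence face, so I'll segment the tile by colour and fit its edges on the z = 48 mm plane.

```bash
python3 - <<'E'
from ins import *
for nm in ['fix','ins1','end1']:
    im=cv2.imread(f'pics/{nm}.png').astype(int); W=pts(nm)
    F=np.stack([(W[...,:2]-o)@X,(W[...,:2]-o)@Y,W[...,2]],-1)
    m=(im[...,2]>150)&(im[...,2]-im[...,0]>12)&(abs(F[...,2]-.0485)<.003)&(F[...,0]>.015)&(F[...,0]<.13)&(abs(F[...,1]-.027)<.1)
    n,l,s,c=cv2.connectedComponentsWithStats(m.astype(np.uint8)); k=1+s[1:,4].argmax(); m=l==k; print(nm,s[k])
    A=F[m]
    ys=np.arange(-.03,.085,.004); R_=[];L=[];Fe=[]
    for y in ys:
        t=A[abs(A[:,1]-y)<.003]; 
        g=F[(abs(F[...,1]-y)<.003)&(F[...,2]>.0525)&(F[...,2]<.057)&(F[...,0]>.09)&(F[...,0]<.14)]
        R_.append(t[:,0].max() if len(t) else np.nan); L.append(t[:,0].min() if len(t) else np.nan); Fe.append(g[:,0].min() if len(g) else np.nan)
    def fit(v,sel=None):
        v=np.array(v); k=np.isfinite(v)
        if sel is not None:k&=sel
        p=np.polyfit(ys[k]-.027,v[k],1); r=v[k]-np.polyval(p,ys[k]-.027); kk=np.where(k)[0][abs(r)<.0008]; p=np.polyfit(ys[kk]-.027,v[kk],1); return np.round(p,4)
    print('tile right',fit(R_),'tile left',fit(L,ys>.03),'fence',fit(Fe),'y range',A[:,1].min(),A[:,1].max())
E
```

```text
fix [  285   141    91   139 10934]
tile right [-0.0027  0.1072] tile left [-0.007   0.0284] fence [0.0022 0.1103] y range -0.03799798413686259 0.09203632264375779
ins1 [ 325  104  106  166 9206]
tile right [-0.      0.1073] tile left [-0.0055  0.0284] fence [0.0035 0.1101] y range -0.03827666551771023 0.09178211161006233
end1 [  330    96   159   236 25651]
tile right [0.0048 0.1089] tile left [0.0036 0.0305] fence [-0.0008  0.1097] y range -0.03758697738936875 0.09256755538052648
```

The tile started about 3 mm short and now reads flush within measurement noise: left edge + 80 mm = 0.1105 m, fence face 0.1097 m. I'll press a little harder, recheck and hand in.

```bash
python3 - <<'E'
from ins import *
x=.0227
for z in [.0645,.064,.0635]:
    env.movel(P(x,0,z),rate=.02); env.pause(.1); fx,fz=st(z)
    if fz>12: break
env.pause(.4); st(); look('end2')
p,d=viewer.read_camera('top'); cv2.imwrite('pics/top2.png',p[:,:,::-1])
nm='end2'
im=cv2.imread('pics/end2.png').astype(int); W=pts(nm)
F=np.stack([(W[...,:2]-o)@X,(W[...,:2]-o)@Y,W[...,2]],-1)
m=(im[...,2]>150)&(im[...,2]-im[...,0]>12)&(abs(F[...,2]-.0485)<.004)&(F[...,0]>.015)&(F[...,0]<.13)&(abs(F[...,1]-.027)<.1)
A=F[m]; q=np.linalg.lstsq(np.c_[A[:,:2],np.ones(len(A))],A[:,2],rcond=None)[0]; print('tile plane slopes',q[:2],'z',A[:,2].mean())
for y in np.arange(-.03,.09,.015):
    t=A[abs(A[:,1]-y)<.003]; g=F[(abs(F[...,1]-y)<.003)&(F[...,2]>.0525)&(F[...,2]<.057)&(F[...,0]>.09)&(F[...,0]<.14)]
    print(round(y,3),t[:,0].min().round(4),t[:,0].max().round(4),g[:,0].min().round(4))
tips('wrist',['wedge_tip','tile_center','fence']); tips('top',['swab_cap'])
E
```

```text
0.0645 29.58 x 0.0228 y -0.0003 z 0.0655 F [-5.02  1.65 12.62] M [ 0.06  1.33 -0.02] 0.0256
 29.98 x 0.0228 y -0.0003 z 0.0655 F [-4.15  1.32 13.07] M [ 0.08  1.34 -0.03] 0.0256
tile plane slopes [-0.00060578  0.00014677] z 0.04841728557681649
-0.03 0.0648 0.1086 0.1095
-0.015 0.0561 0.1085 0.1098
0.0 0.0378 0.1089 0.1097
0.015 0.0309 0.1092 0.1097
0.03 0.0308 0.1087 0.1098
0.045 0.0307 0.1086 0.1097
0.06 0.0305 0.109 0.1097
0.075 0.0308 0.1093 0.1096
wedge_tip [([0.5273, -0.0479, 0.0134], 0.97)]
tile_center [([0.5748, -0.0145, 0.0414], 0.96)]
fence [([0.6167, -0.0123, 0.0303], 0.69)]
swab_cap [([0.4803, 0.2262, 0.0989], 0.55)]
```

View pics/end2.png

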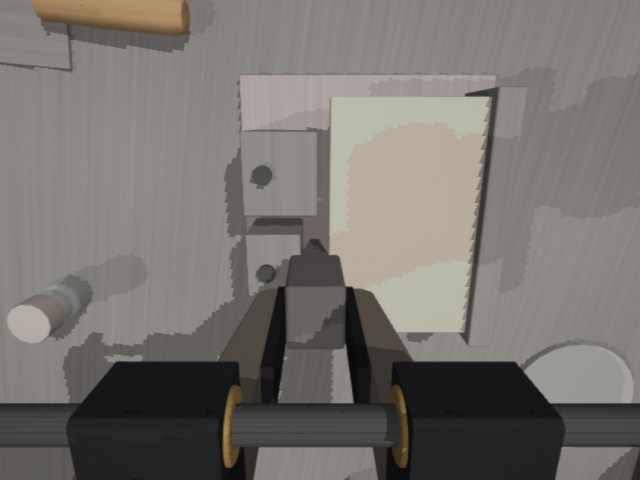

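View pics/top2.png

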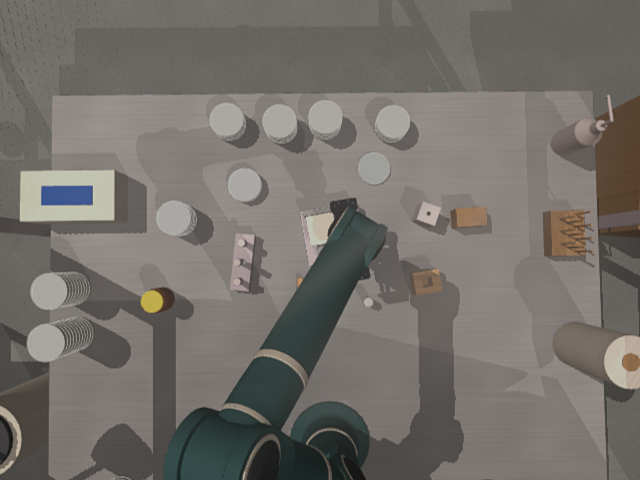

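The wrist view shows the wedge in the gap at (316,245), the tile square along the fence, and both emptied blocks. The top view shows the swab cap in the middle tube at (242,262), and the bystanders have not moved. I'm handing it in.

```bash
python3 -c "
from ins import *
st(); workorder.finish_job(); st()"
```

```text
30.28 x 0.0229 y -0.0003 z 0.0655 F [-4.92  1.33 12.79] M [ 0.09  1.3  -0.  ] 0.0261
the job is handed in; nothing more can be done
the job is handed in; nothing more can be done
```

I finished both steps and handed the job in at about 30 s, with the wedge still gripped and pressing; no verdict is reported. The tile–fence and tile–wedge contact forces can't be sensed directly, so I judged them from the wrist force.

- **Swab:** it sits fully down in the middle tube, which was the open one, and is let go. Its cap top measured 0.116 m, as expected, and its position was within about 0.5 mm of the tube mouth.
- **Wedge:** it is in the gap at the thin stop, less than 1 mm off the stop's middle. Its edge is about 35–36 mm below the tile top, at or slightly past the deep end of the 31–35 mm given. It is held at 45 N and pressed down with about 13 N.
- **Tile:** it started about 3 mm short of the fence. It now measures 0–1 mm from it, square to within about 0.005 rad and flat.
- **Bystanders:** all those visible in the last top picture look unmoved. The arm hides most of the spatula there, but the wrist view still shows part of it.
- **Checks that disagreed:** the tile's right edge reads about 0.8 mm short of the fence, while its left edge plus 80 mm reads about 1 mm past it. That spread is within the camera calibration. In the first scene-camera look, the network put the tube mouth somewhere clearly wrong, so I ignored that report.

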